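Fit a clean filter plate into the bench air unit

ROBOT

A 7-joint arm with a two-finger parallel gripper is mounted at the origin on the work surface. World frame = base frame: x ahead of the robot, y to its left, z up, the work surface at z = 0. Lengths are in m, angles in rad, forces in N, time in s.
With the tool pointing down it reaches from about 0.4 to 0.85 m from the base axis. Payload 10.4 kg.
Tool frame: the origin (TCP) lies midway between the tips of the shut fingers; the grasp point (between the pads) lies 19 mm behind it; y points along the fingers, x is the direction in which the jaws open and shut, and the axes are right-handed (so a half turn about y gives the same grasp; the last joint's range is limited). The gripper opens to 87 mm and grips with 3 to 60 N. Pads are 19 mm wide; open, the fingers measure 117 mm over their backs; the gripper's body (75 mm by 190 mm) begins 51 mm behind the grasp point.
Start: joints at [1.207, 0.332, -0.065, 1.46, 0.022, 1.35, -0.088], TCP at [0.209, -0.589, 0.223] pointing down, gripper open.
Joint ranges: [-2.6, 2.6], [-0.5, 2.12], [-1.47, 1.34], [0.16, 2.42], [-1.27, 4.41], [0.06, 2.06], [-2.6, 2.6]. Speed limits (rad/s): [2.22, 2.22, 2.79, 2.79, 3.14, 3.14, 3.14].

INTERFACE

Orientations are given as a unit quaternion [x, y, z, w].
In Python, from bench import r gives the robot as it stands. The module is installed in compiled form; this text tells all that it offers.
- The arm moves only by the tool arm_command, never from a script. Its argument "deltas" is one flat list of numbers, 6 for each row, row after row: the shift along the tool's x, y, z in m, then the turn, a rotation vector about the tool's x, y, z in degrees. In form: [tx, ty, tz, ax, ay, az, tx, ty, tz, ax, ay, az, ...]. A call has 1 to 8 rows; each row is the pose to reach, as a shift and turn from the pose commanded when the call began, along the tool's axes at that moment; what a row does not reach only later rows make up. A row lasts 1/8 s, in which the tool goes at most 62.5 mm and 10.7 degrees, less where a joint would pass 70% of its speed; a pose out of reach is approached as far as the arm can. A call with a gripper value outside its range is refused whole. "hand" is the opening, from 0 (shut) to 1 (fully open), set as the call begins (left out, the last holds). The fingers move at their own pace and stop on an object; "grip_force" is the grip in N (left out, the last holds). Time passes only in rows, so rows that repeat a pose let the fingers close. It gives the time, the measured TCP pose, the force and the opening at its end, in the units of the state.
- r.read_state(): the state, without advancing time (a new reading comes with each control period).
- r.camera(name): name is "scene" or "top" or "wrist"; returns a dict with "image" (480x640x3 uint8, red, green, blue), "intrinsics" (3x3 intrinsics, pixels), "world_from_camera" (4x4, takes a point from camera to world coordinates); the wrist camera has in their place "hand_eye" (4x4, takes a point from camera to tool coordinates, whose origin is the TCP and whose axes are the tool frame's). Camera axes: x right, y down, z forward; pixel columns grow to the right and rows downward; lengths in m; the calibration is good to about 2 mm. A picture is of the moment at which its call begins: read the wrist's pose just before it. There is no depth.
- r.close_job(): hands the job in, once; it reports no verdict.
Trained networks look in a picture, given as the dict that the camera call returned (one of the last four; its "shot" number tells which), for a name from the list of things; names that differ only in an ending like _2 or _b are one class to them, and where a whole thing is asked for, a point or a joint stands for the part that bears it (a point fixed in the world has none). Each returns a list of dicts, best first, with "conf" (0 to 1); they miss things now and then, are a little off and sometimes report something else, mostly with a low value. They report only what shows in the picture. A call takes as long as a camera call. They do not tell look-alikes from the thing itself.
- r.boxes_of(picture, query): "centre" ([row, column] in pixels, amid what is visible of it).
- r.regions_of(picture, query): "region" (480x640 bool, what is visible of it) and "centre" ([row, column] in pixels, amid what is visible of it).
The state is a dict: "time": time; "joint_positions": joint angles; "joint_vel": joint speeds; "joint_torque": joint torques, N m; "ee_pos": TCP position; "eef_rot": TCP orientation; "ft_force": force on the tool from outside, world axes, zero at the start; "torque": the same for the moment, N m; "width": finger opening in m.
Only numpy, scipy, OpenCV 4.12 (cv2) and the standard library are available. Lean on these libraries where they do the work, as an engineer would, in place of code of your own. Each camera call takes 0.05 s, during which the arm holds its last target.

TASK

Fit the clean green filter plate into the open bay of the cream air filter unit. Hold it by its grip, tilt it so that its bare-steel edge is down, hook that edge under the unit's orange lip, then lower the other edge until the plate lies flat on the bay floor before you let go. Leave the grey used plate where it lies.

Things in the scene. Friction and masses are not known exactly. Their poses are not given: they have to be found in the camera images.
- filter_grip (a point): Grip fin of the clean plate: green, upright slab 16 mm thick (plate x), 70 long (y), 45 high on the plate's top; grasp across the 16 mm. Point: fin's centre, 32.5 mm above the plate's underside, 105 mm from the tongue edge, 75 mm from the free edge. Axes: x from tongue edge to free edge, y across, z up out of the top. At first flat on the bench, x within 20 degrees of away from the robot.
- filter_tongue (a point): Clean filter plate (green frame, white pleats), rigid, 180 long x 120 wide x 10 mm thick, 0.25 to 0.5 kg. Its tongue edge, the last 20 mm at one end, is bare steel and goes under the lip. Point: middle of that end face, half-way through the thickness (5 mm above the underside). Axes as filter_grip.
- filter_free (a point): Clean plate's other end, the green free edge, which is lowered last. Point: middle of that end face, half-way through the thickness (5 mm above the underside). Axes as filter_grip.
- bay (a point): Centre of the black, level bay floor of the cream air filter unit, which is fixed; floor 45 mm above the bench. Axes: x along the bay, away from the lip (the lip end is nearest the robot), y across, z up. Bay 198 mm long (x -99 to 99), 140 wide; side and far walls rise 20 mm above the floor, 8 to 10 mm thick. Seated plate: flat on the floor, x along the bay's x, tongue end at x about -90 mm.
- lip (a point): Middle of the rim of the orange lip, at its underside. The lip overhangs the bay's near end over its full width, from bay x -99 to -69 mm: underside 28 mm above the floor up to x -84, then flaring up to 35 at the rim; tops 34 and 40. Rim to far wall is 168 mm: the plate does not fit in flat, but goes tongue first at about 15 degrees, reaching some 20 mm under the lip. Axes as bay.
- spent_grip (a point): Grip fin centre of the used filter plate (grey frame and fin, brown pleats): same shape, size and axes as the clean one, lying on the bench. To be left alone.
Mind the look-alikes: they are no part of the job. What is shaped like the part that bears filter_grip but pink or yellow is not meant.

How it is judged:
By the outcome, as a careful person would: the job done as asked, in the order asked, and still so for the second after the job is handed in, with the robot touching nothing.
It also fails if it takes over 48 s, if anything falls off the work surface, if the arm or the gripper's body presses on something with over 40 N, if the wrist force passes 120 N, or if a joint passes its speed limit or range.

## Working session

There is one attempt and no reset: what is moved stays moved. The work goes in short steps, Python scripts to look and compute and a tool call to move; the robot and the scene stay as the last step left them, time stands still between calls to the robot, and variables do not carry over. Pictures are saved under pics/ and viewed, and the job is handed in when it is done.

Besides the shell and the picture viewer there is one more tool, called after "Call:" by a JSON object that holds its "fn" and its "kwargs", one argument or row to a line. arm_command: Moves the arm, as the interface text tells. Its arguments: {"type":"object","properties":{"deltas":{"type":"array","items":{"type":"number"}},"hand":{"type":"number"},"grip_force":{"type":"number"}},"required":["deltas"]}

```bash
mkdir -p pics; python3 - <<'E'
from bench import r
import cv2,numpy as np
s=r.read_state(); print({k:np.round(v,4).tolist() for k,v in s.items()})
for n in ("scene","top"):
    p=r.camera(n); cv2.imwrite(f"pics/{n}0.png",p["image"][:,:,::-1])
    print(n,np.round(p["intrinsics"],1).tolist(),np.round(p["world_from_camera"],4).tolist(),p["shot"])
    for q in ("filter_grip","filter_tongue","filter_free","bay","lip","spent_grip"):
        print(q,[(np.round(d["centre"],1).tolist(),round(d["conf"],2)) for d in r.boxes_of(p,q)])
print(r.read_state()["time"])
E
```

```text
{'time': 0.0, 'joint_positions': [1.2074, 0.3329, -0.0647, 1.461, 0.0216, 1.3499, -0.0885], 'joint_vel': [-0.001, 0.0014, -0.0001, -0.0003, -0.0012, -0.0001, 0.0006], 'joint_torque': [-0.0004, -62.3253, 0.0244, -38.9903, -0.0613, 0.0397, 0.0001], 'ee_pos': [0.2087, -0.5887, 0.2217], 'eef_rot': [-0.5773, 0.4084, -0.4075, 0.5778], 'ft_force': [0.4894, 0.5122, 0.3995], 'torque': [0.0231, 0.0662, -0.0091], 'width': 0.0868}
scene [[516.9, 0.0, 325.4], [0.0, 516.9, 227.5], [0.0, 0.0, 1.0]] [[-0.8721, 0.2943, -0.391, 0.9789], [0.489, 0.5544, -0.6734, 0.913], [0.0186, -0.7785, -0.6274, 0.8636], [0.0, 0.0, 0.0, 1.0]] 1
filter_grip [([301.8, 341.7], 0.96), ([247.0, 398.7], 0.62), ([365.3, 424.2], 0.55)]
filter_tongue [([305.7, 343.9], 0.97), ([246.4, 399.1], 0.94), ([370.4, 424.8], 0.89)]
filter_free [([247.7, 398.3], 0.91), ([302.5, 342.9], 0.7), ([367.4, 422.8], 0.6)]
bay [([175.9, 276.0], 0.76)]
lip [([239.1, 292.8], 0.35)]
spent_grip [([239.7, 292.9], 0.61)]
top [[545.2, 0.0, 311.6], [0.0, 545.2, 237.3], [0.0, 0.0, 1.0]] [[0.0049, -0.9919, 0.1269, 0.3224], [-1.0, -0.0049, 0.0002, 0.0733], [0.0004, -0.1269, -0.9919, 1.2853], [0.0, 0.0, 0.0, 1.0]] 2
filter_grip [([214.4, 240.9], 0.86), ([308.6, 283.6], 0.77), ([239.8, 143.7], 0.67)]
filter_tongue [([310.9, 284.4], 0.91), ([217.8, 238.1], 0.78), ([242.2, 145.1], 0.67)]
filter_free [([312.9, 282.9], 0.74), ([240.3, 145.8], 0.73), ([218.4, 238.8], 0.58)]
bay [([237.6, 459.0], 0.75)]
lip [([242.2, 461.0], 0.88), ([224.0, 352.3], 0.46)]
spent_grip [([223.7, 350.9], 0.57)]
0.7
```

View pics/scene0.png

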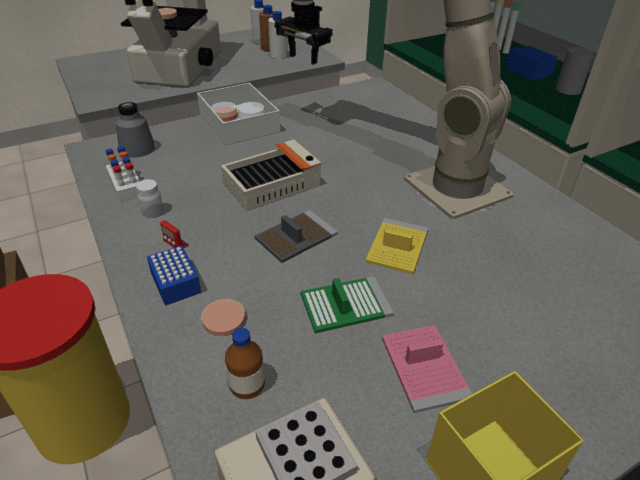

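View pics/top0.png

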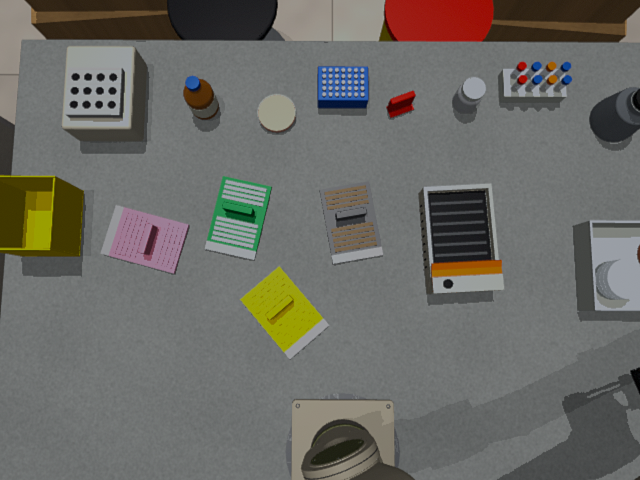

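```bash
cat > h.py <<'E'
import numpy as np,cv2
from scipy.spatial.transform import Rotation as R
def ray(K,T,rc):
    d=np.linalg.inv(K)@np.array([rc[1],rc[0],1.]); return T[:3,3],T[:3,:3]@d
def atz(K,T,rc,z):
    o,d=ray(K,T,rc); return o+d*(z-o[2])/d[2]
def tri(rays):
    A=np.zeros((3,3));b=np.zeros(3)
    for o,d in rays:
        d=d/np.linalg.norm(d);P=np.eye(3)-np.outer(d,d);A+=P;b+=P@o
    x=np.linalg.solve(A,b); return x,[np.linalg.norm(np.cross(x-o,d/np.linalg.norm(d))) for o,d in rays]
def proj(K,T,X):
    c=np.linalg.inv(T)@np.append(X,1); p=K@c[:3]; return p[1]/p[2],p[0]/p[2]
E
python3 - <<'E'
from bench import r
from h import *
P={}
for n in ("scene","top"):
    p=r.camera(n);P[n]=p
im=P["top"]["image"];cv2.imwrite("pics/topcrop.png",cv2.resize(im[160:320,190:320],None,fx=4,fy=4,interpolation=cv2.INTER_CUBIC)[:600,:800,::-1])
cv2.imwrite("pics/topbay.png",cv2.resize(im[170:310,405:520],None,fx=4,fy=4,interpolation=cv2.INTER_CUBIC)[:600,:800,::-1])
im=P["scene"]["image"];cv2.imwrite("pics/scbay.png",cv2.resize(im[130:215,210:330],None,fx=6,fy=6,interpolation=cv2.INTER_CUBIC)[:600,:800,::-1])
cv2.imwrite("pics/scgreen.png",cv2.resize(im[265:335,290:405],None,fx=6,fy=6,interpolation=cv2.INTER_CUBIC)[:600,:800,::-1])
np.savez("cal.npz",**{n+k:P[n][kk] for n in P for k,kk in (("K","intrinsics"),("T","world_from_camera"),("I","image"))})
# also wrist
p=r.camera("wrist"); print(np.round(p["hand_eye"],4).tolist(),np.round(p["intrinsics"],1).tolist())
E
```

```text
[[1.0, -0.0006, 0.0007, 0.0004], [-0.0008, -0.279, 0.9603, -0.163], [-0.0004, -0.9603, -0.279, 0.0768], [0.0, 0.0, 0.0, 1.0]] [[366.0, 0.0, 322.8], [0.0, 366.0, 239.1], [0.0, 0.0, 1.0]]
```

View pics/topcrop.png

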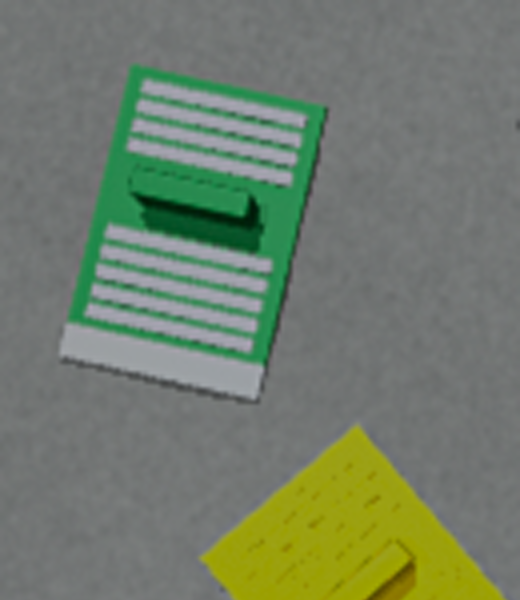

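View pics/topbay.png

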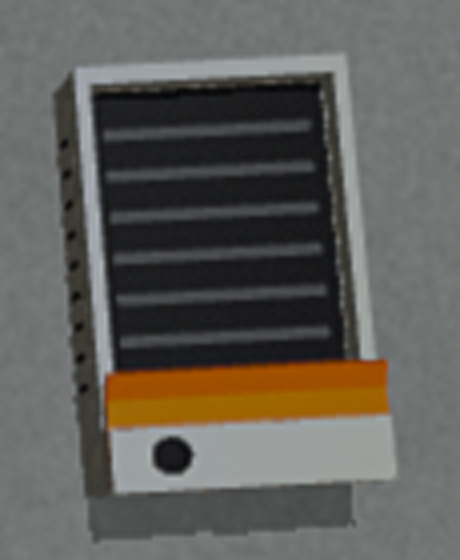

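View pics/scbay.png

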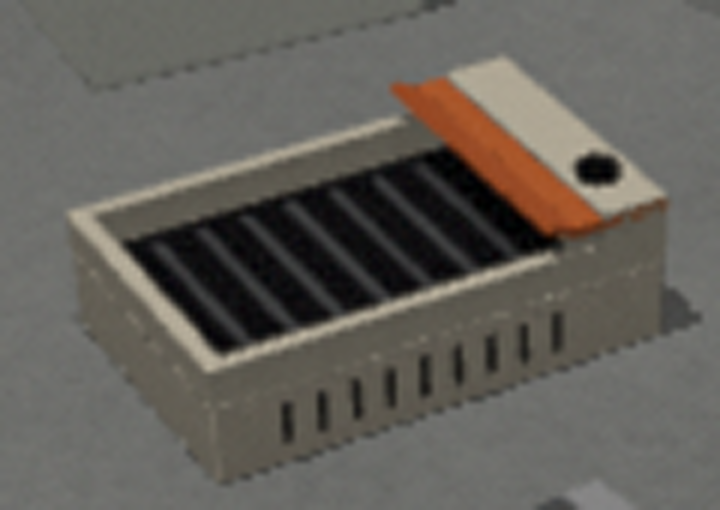

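View pics/scgreen.png

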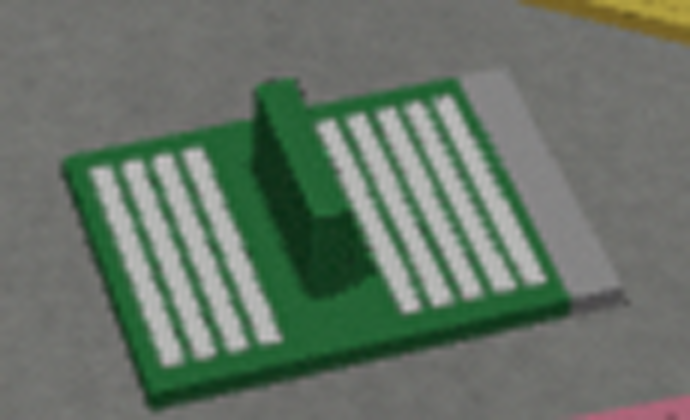

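```bash
cat > m.py <<'E'
from h import *
from scipy.optimize import least_squares
c=np.load("cal.npz")
def fit(obs,x0,free):
    # obs: cam,(u,v),model pt
    def res(p):
        q=np.array(x0,float);q[free]=p
        Rz=R.from_euler('z',q[3]).as_matrix();o=[]
        for cam,(u,v),X in obs:
            rr,cc=proj(c[cam+"K"],c[cam+"T"],Rz@np.array(X)+q[:3]);o+=[cc-u,rr-v]
        return np.array(o)
    s=least_squares(res,np.array(x0,float)[free],loss='soft_l1')
    return s.x,res(s.x).reshape(-1,2).round(1).tolist()
t=lambda u,v:(190+(u-1.5)/4,160+(v-1.5)/4)
sg=lambda u,v:(290+(u-2.5)/6,265+(v-2.5)/6)
# plate frame: origin at underside, fin centre column; x -105..75,y +-60
pl=[("top",t(133,66),(75,60,10)),("top",t(326,106),(75,-60,10)),("top",t(62,358),(-105,60,10)),("top",t(262,398),(-105,-60,10)),
("top",t(135,168),(8,35,55)),("top",t(254,192),(8,-35,55)),("top",t(245,219),(-8,-35,55)),("top",t(130,193),(-8,35,55)),
("scene",sg(65,160),(75,-60,10)),("scene",sg(150,396),(75,60,10)),("scene",sg(510,70),(-105,-60,10)),("scene",sg(624,296),(-105,60,10)),
("scene",sg(257,85),(8,-35,55)),("scene",sg(298,82),(-8,-35,55)),("scene",sg(312,216),(8,35,55)),("scene",sg(357,210),(-8,35,55))]
pl=[(a,b,np.array(X)/1000) for a,b,X in pl]
print("plate",*fit(pl,[.38,.2,0,0],[0,1,2,3]))
tb=lambda u,v:(405+(u-1.5)/4,170+(v-1.5)/4)
sb=lambda u,v:(210+(u-2.5)/6,130+(v-2.5)/6)
by=[("top",tb(93,86),(99,70,20)),("top",tb(320,73),(99,-70,20)),("top",tb(107,376),(-69,70,40)),("top",tb(386,360),(-69,-70,40)),
("top",tb(107,400),(-84,70,34)),("top",tb(388,386),(-84,-70,34)),
("scene",sb(125,243),(99,-70,0)),("scene",sb(393,88),(-69,-70,40)),("scene",sb(555,235),(-69,70,40)),("scene",sb(218,354),(99,70,20)),("scene",sb(95,214),(99,-70,20))]
by=[(a,b,np.array(X)/1000) for a,b,X in by]
print("bay",*fit(by,[.38,-.2,.045,0],[0,1,2,3]))
E
python3 m.py
```

```text
plate [ 0.54820163  0.24402744 -0.00382131 -0.21355441] [[0.2, -0.5], [0.7, 0.2], [-0.1, -0.6], [-0.6, 0.4], [0.2, -0.5], [0.1, -0.1], [0.7, -0.1], [-0.2, -0.1], [0.2, 0.1], [0.7, 0.2], [-0.6, -0.0], [0.2, -0.9], [-0.1, 0.3], [-0.1, -0.6], [0.7, 0.7], [0.3, 0.2]]
bay [ 0.49265116 -0.26300686  0.04511354  0.05578665] [[-1.6, -0.7], [2.8, -0.5], [2.7, -0.5], [-3.8, 0.3], [2.7, 0.5], [-4.6, 0.8], [-4.1, 1.0], [1.9, -0.1], [-1.4, -3.1], [1.0, 0.4], [0.2, -0.0]]
```

```bash
cat >> m.py <<'E'
W=79
by=[("top",tb(93,86),(99,70,20)),("top",tb(320,73),(99,-70,20)),("top",tb(107,376),(-69,W,40)),("top",tb(386,360),(-69,-W,40)),
("top",tb(107,400),(-84,W,34)),("top",tb(388,386),(-84,-W,34)),
("scene",sb(393,88),(-69,-W,40)),("scene",sb(560,233),(-69,W,40)),("scene",sb(218,354),(99,70,20)),("scene",sb(95,214),(99,-70,20))]
by=[(a,b,np.array(X)/1000) for a,b,X in by]
print("bay",*fit(by,[.38,-.2,.045,0],[0,1,2,3]))
E
python3 m.py|tail -1
```

```text
bay [ 0.49301281 -0.26557456  0.04123456  0.05680361] [[-0.8, -0.4], [3.4, -0.3], [-0.5, -0.2], [0.9, 0.1], [-0.6, 0.7], [0.1, 0.5], [0.0, -0.6], [-1.2, -0.5], [0.7, 1.2], [-0.1, 0.8]]
```

```bash
cat >> h.py <<'E'
def tool_R(yaw,tilt,flip=False):
    # plate frame orientation: yaw about z, tilt = free edge up (rot about -y). tool y = -plate z, tool x = +-plate x
    Rp=(R.from_euler('z',yaw)*R.from_euler('y',-tilt)).as_matrix()
    x=Rp[:,0]*(-1 if flip else 1); y=-Rp[:,2]
    return np.column_stack([x,y,np.cross(x,y)])
def delta(s,pos,Rt):
    R0=R.from_quat(s["eef_rot"]).as_matrix()
    return np.r_[np.round(R0.T@(np.array(pos)-s["ee_pos"]),4),np.round(R.from_matrix(R0.T@Rt).as_rotvec(degrees=True),2)].tolist()
E
python3 - <<'E'
from bench import r
from h import *
s=r.read_state();print(R.from_quat(s["eef_rot"]).as_matrix().round(2))
for f in (0,1): print(f,delta(s,[.42,-.26,.30],tool_R(.057,0,f)),delta(s,[.548,.244,.2],tool_R(-.2136,0,f)))
E
```

```text
[[ 0.33  0.    0.94]
 [-0.94 -0.    0.33]
 [ 0.   -1.    0.  ]]
0 [-0.2396, -0.0774, 0.3089, 0.0, -73.74, 0.01] [-0.6718, 0.0225, 0.598, 0.0, -58.24, 0.01]
1 [-0.2396, -0.0774, 0.3089, -0.01, 106.26, 0.0] [-0.6718, 0.0225, 0.598, -0.01, 121.76, 0.0]
```

Call:
{"fn": "arm_command", "kwargs": {
  "deltas": [-0.24,-0.08,0.31,0,-73.7,0,-0.24,-0.08,0.31,0,-73.7,0,-0.24,-0.08,0.31,0,-73.7,0,-0.24,-0.08,0.31,0,-73.7,0,-0.24,-0.08,0.31,0,-73.7,0,-0.24,-0.08,0.31,0,-73.7,0,-0.24,-0.08,0.31,0,-73.7,0,-0.24,-0.08,0.31,0,-73.7,0],
  "hand": 1
}}

```text
time: 1.85
ee_pos: [0.4221, -0.2575, 0.3032]
eef_rot: [0.707, 0.022, -0.021, -0.707]
ft_force: [0.1, -0.1, -0.4]
width: 0.087
```

```bash
python3 - <<'E'
from bench import r
from h import *
s=r.read_state(); print(s["time"],s["ee_pos"],s["eef_rot"],s["joint_positions"].round(2) if hasattr(s["joint_positions"],'round') else s["joint_positions"])
p=r.camera("wrist");cv2.imwrite("pics/w1.png",p["image"][:,:,::-1])
T=np.eye(4);T[:3,:3]=R.from_quat(s["eef_rot"]).as_matrix();T[:3,3]=s["ee_pos"]
np.savez("w1.npz",K=p["intrinsics"],T=T@p["hand_eye"],I=p["image"])
print(delta(s,[.548,.244,.2],tool_R(-.2136,0)))
E
```

```text
1.85 [ 0.42206357 -0.25753815  0.30321308] [ 0.70705065  0.02183049 -0.02102208 -0.70651319] [ 0.89  0.03 -0.44  1.65  0.01  1.46  0.51]
[0.156, 0.103, 0.4931, 0.04, 15.71, 0.07]
```

View pics/w1.png

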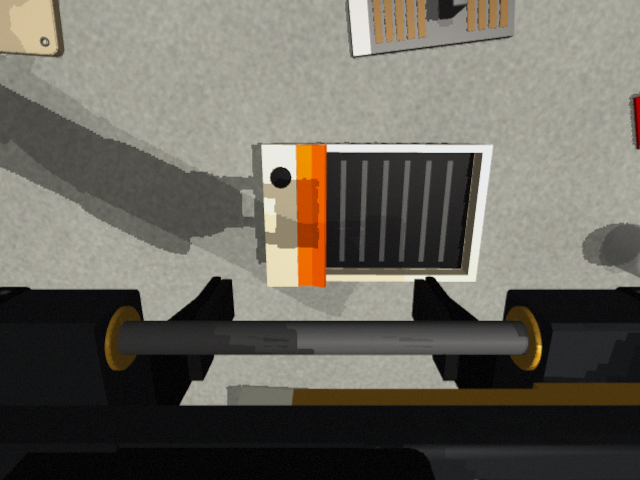

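```bash
python3 - <<'E'
from h import *
I=np.load("w1.npz")["I"]
cv2.imwrite("pics/w1c.png",cv2.resize(I[135:295,250:500],None,fx=3,fy=3,interpolation=cv2.INTER_CUBIC)[:,:,::-1])
E
```

```text
(no output)
```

View pics/w1c.png

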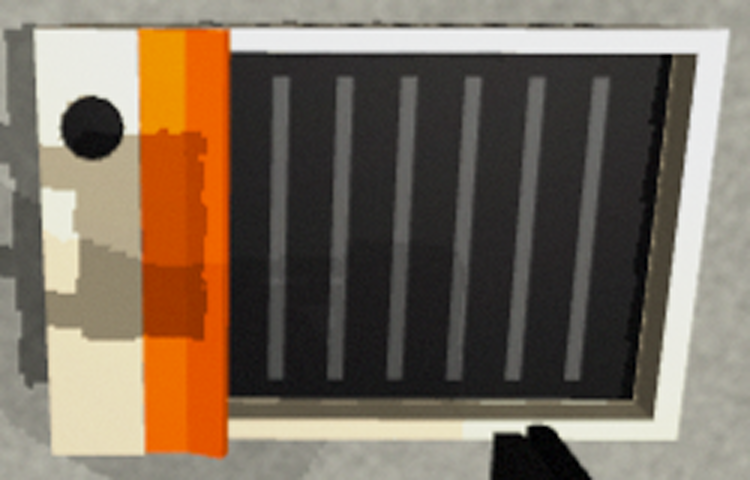

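```bash
cat > m2.py <<'E'
import io,contextlib
with contextlib.redirect_stdout(io.StringIO()):
    import m
from m import *
w=np.load("w1.npz"); cc=dict(c); cc["wK"]=w["K"];cc["wT"]=w["T"]; m.c=cc
wb=lambda u,v:(250+(u-1)/3,135+(v-1)/3)
ws=[("w",wb(633,399),(99,-70,0)),("w",wb(698,54),(99,70,20)),("w",wb(653,418),(99,-70,20)),("w",wb(229,29),(-69,79,40)),("w",wb(226,457),(-69,-79,40)),("w",wb(186,29),(-84,79,34)),("w",wb(187,454),(-84,-79,34))]
ws=[(a,b,np.array(X)/1000) for a,b,X in ws]
by=[(a,(tb(332,74) if i==1 else b),X) for i,(a,b,X) in enumerate(m.by)]
for nm,o in (("w",ws),("others",by),("all",ws+by)): print(nm,*fit(o,[.49,-.26,.045,0.05],[0,1,2,3]))
E
python3 m2.py
```

```text
w [ 0.49561607 -0.26770633  0.04192734  0.05725619] [[0.3, 0.4], [-0.5, 0.0], [-0.2, 0.1], [0.1, -0.1], [0.3, 0.6], [-0.2, -0.4], [0.3, -0.5]]
others [ 0.49293702 -0.26602939  0.04100712  0.05374006] [[-0.5, -0.5], [0.7, -0.4], [-0.4, -0.3], [0.9, 0.2], [-0.5, 0.6], [0.1, 0.7], [0.1, -0.6], [-1.2, -0.5], [0.5, 1.1], [-0.1, 0.7]]
all [ 0.49512898 -0.26734274  0.04174823  0.05634459] [[-0.1, 0.1], [-0.9, -0.2], [-0.7, -0.2], [-0.3, -0.6], [-0.2, 0.2], [-0.6, -0.8], [-0.2, -1.0], [-0.0, -1.4], [1.2, -1.5], [0.3, -1.2], [1.7, -0.9], [0.2, -0.3], [0.9, -0.4], [-0.9, -0.9], [-2.1, -0.8], [-0.3, 0.9], [-1.0, 0.5]]
```

Call:
{"fn": "arm_command", "kwargs": {
  "deltas": [0.156,0.103,0.493,0,15.7,0,0.156,0.103,0.493,0,15.7,0,0.156,0.103,0.493,0,15.7,0,0.156,0.103,0.493,0,15.7,0,0.156,0.103,0.493,0,15.7,0,0.156,0.103,0.493,0,15.7,0,0.156,0.103,0.493,0,15.7,0,0.156,0.103,0.493,0,15.7,0]
}}

```text
time: 2.9
ee_pos: [0.5423, 0.2101, 0.2049]
eef_rot: [0.703, -0.079, 0.079, -0.702]
ft_force: [0.6, -0.6, 1.0]
width: 0.0871
```

Call:
{"fn": "arm_command", "kwargs": {
  "deltas": [0,0,0,0,0,0,0,0,0,0,0,0]
}}

```text
time: 3.15
ee_pos: [0.5415, 0.209, 0.2051]
eef_rot: [0.703, -0.078, 0.078, -0.702]
ft_force: [0.7, -0.8, -0.2]
width: 0.0869
```

```bash
python3 - <<'E'
from bench import r
from h import *
s=r.read_state(); print(s["time"],s["ee_pos"],s["eef_rot"],s["joint_positions"].round(2),s["joint_vel"].round(3))
p=r.camera("wrist");cv2.imwrite("pics/w2.png",p["image"][:,:,::-1])
T=np.eye(4);T[:3,:3]=R.from_quat(s["eef_rot"]).as_matrix();T[:3,3]=s["ee_pos"]
np.savez("w2.npz",K=p["intrinsics"],T=T@p["hand_eye"],I=p["image"])
print(delta(s,[.548,.244,.2],tool_R(-.2136,0)))
E
```

```text
3.15 [0.54149415 0.20901293 0.20511469] [ 0.70320473 -0.07835529  0.07768224 -0.70237385] [ 0.23  0.36 -0.84  1.57  0.27  1.34 -0.86] [ 0.027 -0.025  0.007  0.003 -0.     0.     0.009]
[-0.0013, 0.0051, 0.0356, 0.07, -0.43, -0.05]
```

View pics/w2.png

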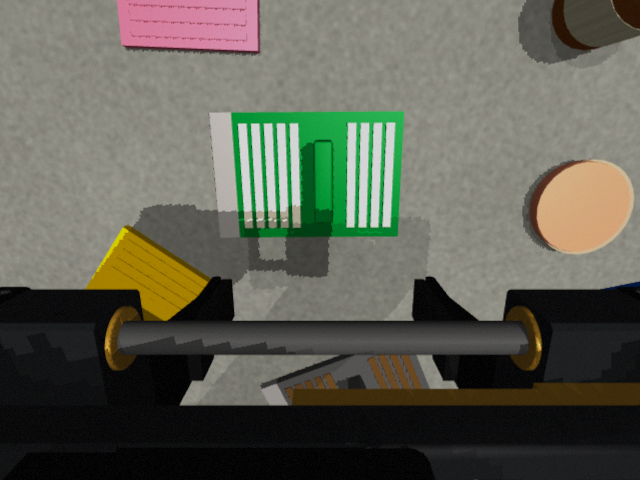

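```bash
python3 - <<'E'
from h import *
I=np.load("w2.npz")["I"]
cv2.imwrite("pics/w2c.png",cv2.resize(I[100:250,200:415],None,fx=3.5,fy=3.5,interpolation=cv2.INTER_CUBIC)[:,:,::-1])
E
```

```text
(no output)
```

View pics/w2c.png

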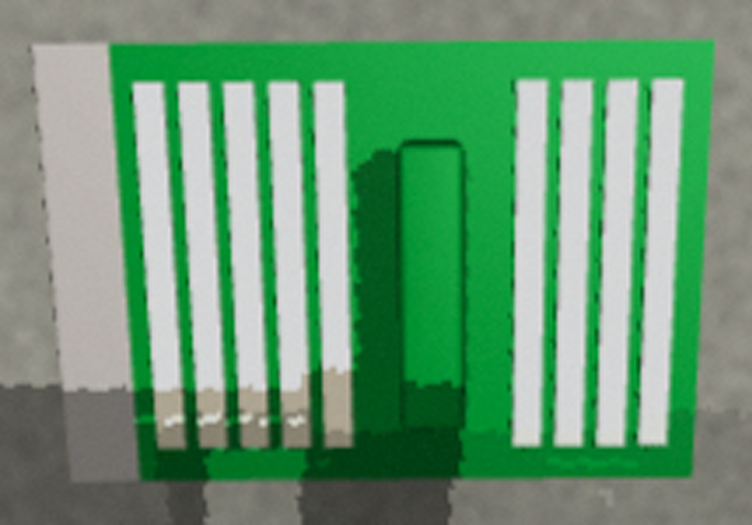

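```bash
cat > m3.py <<'E'
import io,contextlib
with contextlib.redirect_stdout(io.StringIO()):
    import m
from m import *
w=np.load("w2.npz"); cc=dict(c); cc["wK"]=w["K"];cc["wT"]=w["T"]; m.c=cc
wb=lambda u,v:(200+(u-1.25)/3.5,100+(v-1.25)/3.5)
ws=[("w",wb(32,44),(-105,60,10)),("w",wb(714,41),(75,60,10)),("w",wb(692,477),(75,-60,10)),("w",wb(71,481),(-105,-60,10)),("w",wb(400,143),(-8,35,55)),("w",wb(464,143),(8,35,55)),("w",wb(464,429),(8,-35,55))]
ws=[(a,b,np.array(X)/1000) for a,b,X in ws]
for nm,o in (("w",ws),("others",m.pl),("all",ws+m.pl)): print(nm,*fit(o,[.54,.24,.0,-.2],[0,1,2,3]))
E
python3 m3.py
```

```text
w [ 5.49777082e-01  2.42833218e-01  6.61165878e-05 -2.15655995e-01] [[0.3, -0.1], [0.1, -0.4], [-0.2, -0.0], [0.2, -0.2], [-0.9, 0.1], [0.2, -0.0], [0.1, 0.7]]
others [ 0.54820163  0.24402744 -0.00382131 -0.21355441] [[0.2, -0.5], [0.7, 0.2], [-0.1, -0.6], [-0.6, 0.4], [0.2, -0.5], [0.1, -0.1], [0.7, -0.1], [-0.2, -0.1], [0.2, 0.1], [0.7, 0.2], [-0.6, -0.0], [0.2, -0.9], [-0.1, 0.3], [-0.1, -0.6], [0.7, 0.7], [0.3, 0.2]]
all [ 0.54923007  0.24304822 -0.00273245 -0.21603193] [[0.6, -0.0], [-1.1, -0.3], [-1.3, -0.8], [0.3, -1.1], [-1.5, -0.1], [-0.5, -0.2], [-0.7, -0.2], [0.6, -1.0], [1.1, -0.3], [0.1, -1.2], [-0.3, -0.1], [0.6, -1.1], [0.5, -0.5], [1.1, -0.6], [0.2, -0.7], [-0.3, -0.4], [-0.1, -0.3], [-1.0, -0.4], [-0.4, -1.3], [-0.6, -0.2], [-0.6, -1.1], [0.1, 0.3], [-0.3, -0.3]]
```

```bash
python3 - <<'E'
from bench import r
from h import *
s=r.read_state()
print(s["ee_pos"],s["joint_vel"].round(3))
print(delta(s,[.5497,.243,.07],tool_R(-.2155,0)),delta(s,[.5497,.243,.017],tool_R(-.2155,0)))
E
```

```text
[0.541747   0.20838328 0.20558965] [ 0.014 -0.018 -0.005  0.002 -0.003 -0.003  0.004]
[0.0001, 0.1355, 0.0357, 0.08, -0.38, 0.01] [0.0001, 0.1885, 0.0358, 0.08, -0.38, 0.01]
```

Call:
{"fn": "arm_command", "kwargs": {
  "deltas": [0,0.05,0.0357,0,-0.4,0,0,0.1,0.0357,0,-0.4,0,0,0.12,0.0357,0,-0.4,0,0,0.12,0.0357,0,-0.4,0,0,0.12,0.0357,0,-0.4,0]
}}

```text
time: 3.82
ee_pos: [0.5501, 0.2454, 0.0881]
eef_rot: [-0.703, 0.074, -0.076, 0.703]
ft_force: [0.2, 0.4, 0.3]
width: 0.0871
```

```bash
python3 - <<'E'
from bench import r
from h import *
s=r.read_state()
print(s["ee_pos"],s["joint_vel"].round(3))
print(delta(s,[.5497,.243,.017],tool_R(-.2155,0)))
p=r.camera("wrist");cv2.imwrite("pics/w3.png",p["image"][:,:,::-1])
E
```

```text
[0.55013048 0.24539322 0.08812717] [-0.005 -0.003 -0.004 -0.003  0.003 -0.005 -0.   ]
[-0.0001, 0.0711, -0.0025, -0.07, 0.18, 0.16]
```

View pics/w3.png

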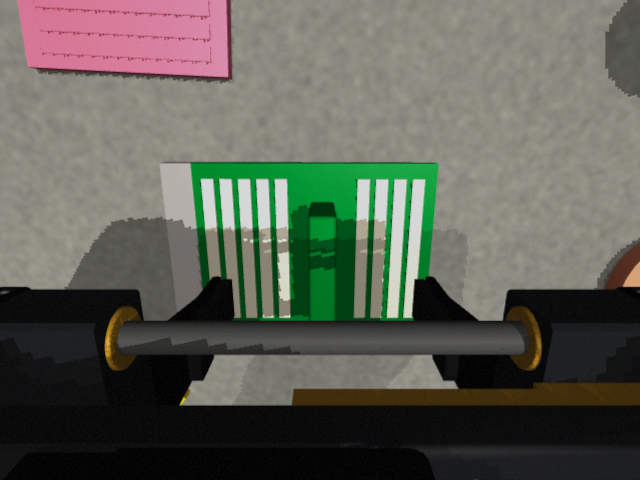

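Fin is centred between the fingers (fin top at (321,210), midway between fingers 225 and 425). Descend and close.

Call:
{"fn": "arm_command", "kwargs": {
  "deltas": [0,0.03,-0.0025,0,0.2,0,0,0.055,-0.0025,0,0.2,0,0,0.0705,-0.0025,0,0.2,0,0,0.0705,-0.0025,0,0.2,0]
}}

```text
time: 4.38
ee_pos: [0.5482, 0.2431, 0.0154]
eef_rot: [0.703, -0.076, 0.076, -0.703]
ft_force: [-0.1, 0.0, 0.4]
width: 0.0871
```

Call:
{"fn": "arm_command", "kwargs": {
  "deltas": [0,0,0,0,0,0,0,0,0,0,0,0,0,0,0,0,0,0,0,0,0,0,0,0,0,0,0,0,0,0,0,0,0,0,0,0],
  "hand": 0,
  "grip_force": 40
}}

```text
time: 5.12
ee_pos: [0.5482, 0.2432, 0.0153]
eef_rot: [0.703, -0.076, 0.076, -0.703]
ft_force: [0.1, 0.2, -0.6]
width: 0.0349
```

```bash
python3 - <<'E'
from bench import r
from h import *
s=r.read_state()
print(s["ee_pos"],s["width"],s["ft_force"],s["joint_positions"].round(2),s["joint_vel"].round(3))
E
```

```text
[0.54815199 0.2432464  0.01534991] 0.0349308012500201 [ 0.0515183   0.17017548 -0.55831575] [ 0.09  0.6  -0.75  1.7   0.46  1.03 -1.03] [-0.001 -0.002  0.001  0.002 -0.    -0.001 -0.   ]
```

Call:
{"fn": "arm_command", "kwargs": {
  "deltas": [0,0,0,0,0,0,0,0,0,0,0,0,0,0,0,0,0,0,0,0,0,0,0,0]
}}

```text
time: 5.62
ee_pos: [0.5483, 0.2432, 0.0154]
eef_rot: [0.703, -0.076, 0.076, -0.703]
ft_force: [0.9, -0.8, -0.2]
width: 0.0156
```

Call:
{"fn": "arm_command", "kwargs": {
  "deltas": [0,-0.03,0,0,0,0,0,-0.08,0,0,0,0,0,-0.13,0,0,0,0,0,-0.18,0,0,0,0,0,-0.2,0,0,0,0,0,-0.2,0,0,0,0]
}}

```text
time: 6.38
ee_pos: [0.5484, 0.2433, 0.2155]
eef_rot: [-0.703, 0.075, -0.076, 0.703]
ft_force: [1.6, 0.4, -3.4]
width: 0.0157
```

```bash
cat >> h.py <<'E'
BAY=np.array([.495,-.267,.044]);BYAW=.0565;UND=.0154
def bay_tcp(xt,zt,tilt,y=0):
    """TCP pose with tongue bottom edge at bay (xt,y,zt) (m, tilt rad)"""
    Rb=R.from_euler('z',BYAW).as_matrix()
    Rp=Rb@R.from_euler('y',-tilt).as_matrix()
    return BAY+Rb@np.array([xt,y,zt])+Rp@np.array([.105,0,UND]), tool_R(BYAW,tilt)
E
python3 - <<'E'
from bench import r
from h import *
s=r.read_state()
print(s["time"],s["ee_pos"],s["eef_rot"],s["width"],s["ft_force"],s["joint_positions"].round(2))
p=r.camera("scene");cv2.imwrite("pics/s4.png",p["image"][:,:,::-1])
for a in ((-.055,.12,.0),(-.055,.12,np.radians(17)),(-.055,.01,np.radians(17))):
    P,Q=bay_tcp(*a);print(P.round(4),delta(s,P,Q))
E
```

```text
6.375 [0.54840714 0.24329763 0.21547667] [-0.70300941  0.07530757 -0.0759904   0.70308748] 0.01567591958243573 [ 1.61675182  0.43334416 -3.39530574] [ 0.16  0.4  -0.85  1.51  0.3   1.37 -0.92]
[ 0.5449 -0.2642  0.1794] [0.1045, 0.0361, -0.4966, -0.0, -15.52, 0.06]
[ 0.5358 -0.2647  0.2094] [0.0958, 0.006, -0.499, 2.3, -15.41, -16.84]
[ 0.5358 -0.2647  0.0994] [0.0957, 0.116, -0.4991, 2.3, -15.41, -16.84]
```

View pics/s4.png

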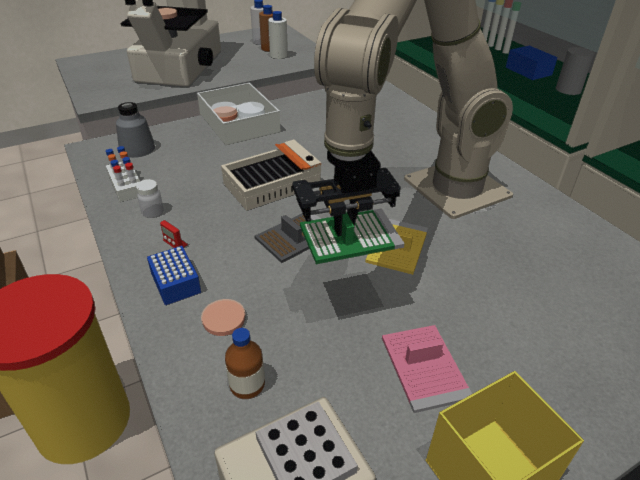

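Call:
{"fn": "arm_command", "kwargs": {
  "deltas": [0.008,0,-0.04,0.2,-1.2,-1.4,0.017,0,-0.09,0.4,-2.8,-3,0.027,0,-0.14,0.6,-4.3,-4.7,0.036,0,-0.19,0.9,-5.9,-6.4,0.046,0,-0.24,1.1,-7.4,-8,0.056,0,-0.29,1.3,-9,-9.7,0.066,0,-0.34,1.6,-10.5,-11.4,0.075,0,-0.39,1.8,-12,-13.1]
}}

```text
time: 7.42
ee_pos: [0.5369, -0.1555, 0.2128]
eef_rot: [-0.7, -0.079, -0.082, 0.705]
ft_force: [1.5, 0.2, -1.9]
width: 0.0158
```

```bash
python3 - <<'E'
from bench import r
from h import *
s=r.read_state()
print(s["time"],s["ee_pos"],s["width"],s["ft_force"],s["joint_positions"].round(2))
for a in ((-.055,.12,np.radians(17)),):
    P,Q=bay_tcp(*a);print(P.round(4),delta(s,P,Q))
E
```

```text
7.425 [ 0.5369282  -0.15550516  0.21279669] 0.015822708663625496 [ 1.47044333  0.22812091 -1.89773713] [ 0.89  0.08 -0.67  1.82 -0.01  1.04  0.22]
[ 0.5358 -0.2647  0.2094] [-0.0013, 0.0022, -0.1092, 0.43, -3.4, -3.93]
```

Call:
{"fn": "arm_command", "kwargs": {
  "deltas": [0,0,-0.04,0.1,-1.2,-1.4,-0.001,0.001,-0.08,0.3,-2.5,-3,-0.001,0.002,-0.109,0.4,-3.4,-3.9,-0.001,0.002,-0.109,0.4,-3.4,-3.9,-0.001,0.002,-0.109,0.4,-3.4,-3.9]
}}

```text
time: 8.05
ee_pos: [0.537, -0.2617, 0.2105]
eef_rot: [-0.696, -0.124, -0.085, 0.702]
ft_force: [0.5, 0.4, -2.0]
width: 0.016
```

```bash
python3 - <<'E'
from bench import r
from h import *
s=r.read_state()
print(s["time"],s["ee_pos"],s["width"],s["ft_force"],s["joint_positions"].round(2))
for a in ((-.055,.12,np.radians(17)),(-.055,.01,np.radians(17))):
    P,Q=bay_tcp(*a);print(P.round(4),delta(s,P,Q))
p=r.camera("wrist");cv2.imwrite("pics/w5.png",p["image"][:,:,::-1])
T=np.eye(4);T[:3,:3]=R.from_quat(s["eef_rot"]).as_matrix();T[:3,3]=s["ee_pos"]
np.savez("w5.npz",K=p["intrinsics"],T=T@p["hand_eye"],I=p["image"],ET=T)
p=r.camera("scene");I=p["image"];cv2.imwrite("pics/s5.png",cv2.resize(I[60:240,180:400],None,fx=3.3,fy=3.3)[:,:,::-1])
E
```

```text
8.05 [ 0.53700668 -0.26172476  0.21048144] 0.016020354451504664 [ 0.47733119  0.3590191  -2.0442347 ] [ 1.01  0.14 -0.59  1.77 -0.07  0.99  0.52]
[ 0.5358 -0.2647  0.2094] [-0.0016, 0.0006, -0.0029, -0.04, -0.02, -0.04]
[ 0.5358 -0.2647  0.0994] [-0.0337, 0.1058, -0.003, -0.04, -0.02, -0.04]
```

View pics/w5.png

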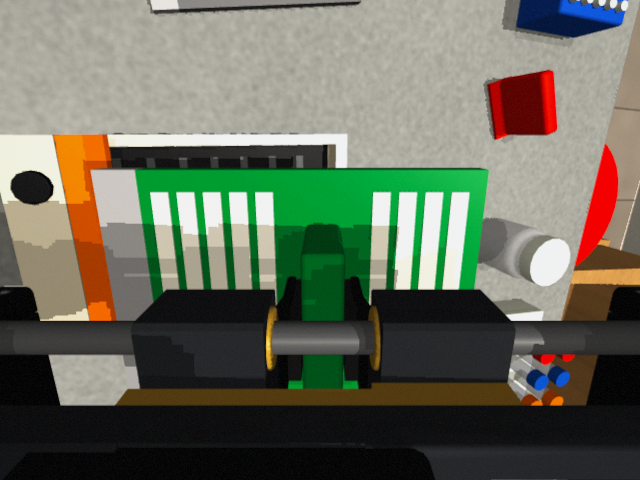

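View pics/s5.png

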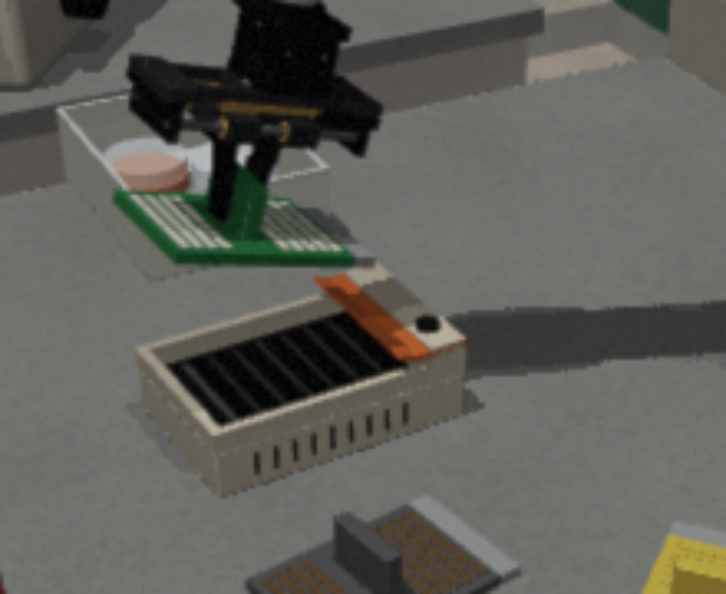

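```bash
cat > chk.py <<'E'
from h import *
w=np.load("w5.npz");K=w["K"];H=np.linalg.inv(w["ET"])@w["T"]
from scipy.optimize import least_squares
obs=[((92,170),(-105,60,10)),((487,169),(75,60,10)),((309,224),(-8,35,55)),((337,224),(8,35,55))]
def pr(X,q=(0,0,0,0,0)):
    # q: dx,dy,dz tool, pitch(about tool z), yaw(about tool y)
    t=np.array([X[0],UND*1000-X[2],X[1]])/1000
    t=R.from_euler('yz',[q[4],q[3]]).apply(t)+np.array(q[:3])
    a,b=proj(K,H,t);return b,a
for o,X in obs: print(o,np.round(pr(X),1))
s=least_squares(lambda q:np.ravel([np.subtract(pr(X,np.r_[q[:1],0,q[1],q[2],q[3]]),o) for o,X in obs]),np.zeros(4));print(s.x,s.fun.round(1))
E
python3 chk.py
```

```text
(92, 170) [ 89.7 169.7]
(487, 169) [486.6 169.6]
(309, 224) [298.2 253.5]
(337, 224) [343.4 253.4]
[ 0.0013677   0.00642937 -0.00507089 -0.01476497] [ -2.3 -11.4   3.2 -16.4  -9.2  12.3   8.5  11.7]
```

Call:
{"fn": "arm_command", "kwargs": {
  "deltas": [-0.007,0.018,-0.003,0,0,0,-0.012,0.036,-0.003,0,0,0,-0.018,0.054,-0.003,0,0,0,-0.023,0.072,-0.003,0,0,0,-0.029,0.09,-0.003,0,0,0,-0.0335,0.104,-0.003,0,0,0,-0.0335,0.104,-0.003,0,0,0]
}}

```text
time: 9.02
ee_pos: [0.536, -0.2651, 0.1021]
eef_rot: [-0.696, -0.124, -0.085, 0.702]
ft_force: [0.1, 0.2, -1.8]
width: 0.0157
```

```bash
python3 - <<'E'
from bench import r
from h import *
s=r.read_state()
print(s["time"],s["ee_pos"],s["width"],s["ft_force"],s["torque"],s["joint_positions"].round(2))
for a in ((-.055,.01,np.radians(17)),(-.088,.008,np.radians(17)),(-.088,.003,np.radians(17))):
    P,Q=bay_tcp(*a);print(P.round(4),delta(s,P,Q))
p=r.camera("scene");I=p["image"];cv2.imwrite("pics/s6.png",cv2.resize(I[100:230,200:370],None,fx=4.5,fy=4.5,interpolation=cv2.INTER_CUBIC)[:,:,::-1])
p=r.camera("wrist");cv2.imwrite("pics/w6.png",p["image"][:,:,::-1])
E
```

```text
9.025 [ 0.53596159 -0.26513888  0.10209684] 0.01572194178435156 [ 0.06703236  0.23624578 -1.79323095] [-0.09475866  0.42312384 -0.0368405 ] [ 0.99  0.26 -0.58  1.89  0.    0.77  0.5 ]
[ 0.5358 -0.2647  0.0994] [-0.0009, 0.0025, 0.0005, 0.01, 0.03, 0.01]
[ 0.5029 -0.2666  0.0974] [-0.033, -0.0052, 0.0005, 0.01, 0.03, 0.01]
[ 0.5029 -0.2666  0.0924] [-0.0345, -0.0004, 0.0005, 0.01, 0.03, 0.01]
```

View pics/s6.png

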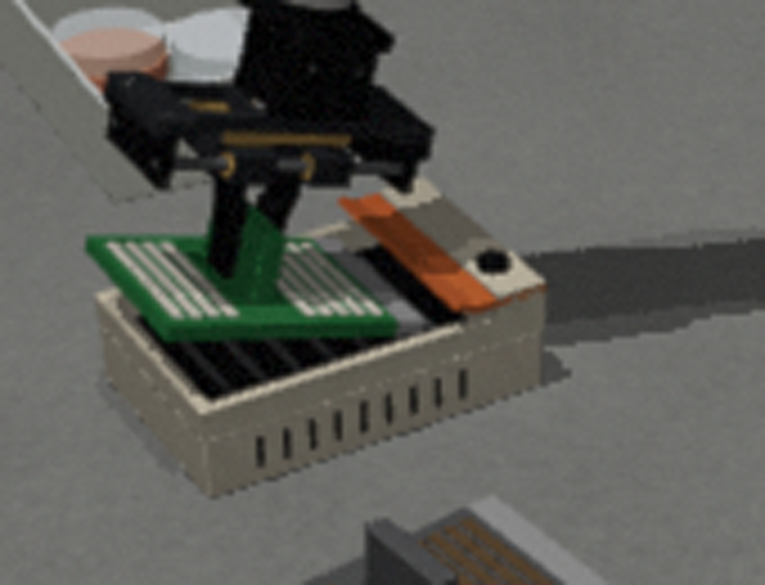

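View pics/w6.png

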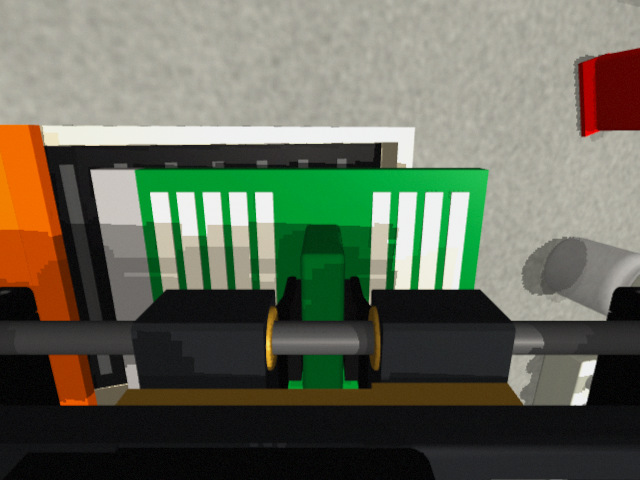

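```bash
python3 - <<'E'
from bench import r
from h import *
w=np.load("w5.npz");K=w["K"];H=np.linalg.inv(w["ET"])@w["T"]
s=r.read_state();T=np.eye(4);T[:3,:3]=R.from_quat(s["eef_rot"]).as_matrix();T[:3,3]=s["ee_pos"]
Rb=R.from_euler('z',BYAW).as_matrix()
for X in ((-69,79,40),(-69,0,40),(-84,0,34),(99,70,20),(109,79,20)):
    for z in (.044,.042):
        b=BAY.copy();b[2]=z
        a=proj(K,T@H,b+Rb@np.array(X)/1000);print(X,z,np.round(a[::-1],1))
E
```

```text
(-69, 79, 40) 0.044 [ 32.4 121.4]
(-69, 79, 40) 0.042 [ 34.6 121.6]
(-69, 0, 40) 0.044 [ 71.7 306.6]
(-69, 0, 40) 0.042 [ 73.2 304.6]
(-84, 0, 34) 0.044 [ 37.9 305.2]
(-84, 0, 34) 0.042 [ 39.8 303.3]
(99, 70, 20) 0.044 [396.2 141.2]
(99, 70, 20) 0.042 [394.6 141.1]
(109, 79, 20) 0.044 [412.8 124.9]
(109, 79, 20) 0.042 [411. 125.]
```

Call:
{"fn": "arm_command", "kwargs": {
  "deltas": [-0.008,-0.001,0,0,0,0,-0.016,-0.0025,0,0,0,0,-0.024,-0.004,0,0,0,0,-0.033,-0.0052,0,0,0,0,-0.033,-0.0052,0,0,0,0]
}}

```text
time: 9.75
ee_pos: [0.5026, -0.2683, 0.0984]
eef_rot: [-0.697, -0.124, -0.086, 0.701]
ft_force: [0.1, 0.1, -3.7]
width: 0.016
```

```bash
python3 - <<'E'
from bench import r
from h import *
s=r.read_state()
print(s["time"],s["ee_pos"],s["width"],s["ft_force"],s["torque"],s["joint_positions"].round(2))
d=np.radians
for a in ((-.088,.003,d(17)),(-.088,.002,d(12)),(-.088,.001,d(8)),(-.088,.001,d(4)),(-.088,.001,0)):
    P,Q=bay_tcp(*a);print(P.round(4),delta(s,P,Q))
p=r.camera("scene");I=p["image"];cv2.imwrite("pics/s7.png",cv2.resize(I[100:230,200:370],None,fx=4.5,fy=4.5,interpolation=cv2.INTER_CUBIC)[:,:,::-1])
p=r.camera("wrist");cv2.imwrite("pics/w7.png",p["image"][:,:,::-1])
E
```

```text
9.75 [ 0.50256977 -0.26829338  0.09835355] 0.01604795111950267 [ 0.06176707  0.09810955 -3.72671933] [-0.0216739   0.38049801  0.04123487] [ 1.05  0.21 -0.58  1.96 -0.05  0.75  0.58]
[ 0.5029 -0.2666  0.0924] [-0.0013, 0.0058, 0.0017, 0.13, -0.05, 0.08]
[ 0.5065 -0.2664  0.0829] [-0.0007, 0.016, 0.0018, 0.13, -0.05, 5.08]
[ 0.5088 -0.2662  0.0749] [-0.0008, 0.0243, 0.0018, 0.13, -0.06, 9.08]
[ 0.5106 -0.2661  0.0677] [-0.0012, 0.0317, 0.0018, 0.12, -0.06, 13.08]
[ 0.512  -0.266   0.0604] [-0.002, 0.0391, 0.0018, 0.12, -0.06, 17.08]
```

View pics/s7.png

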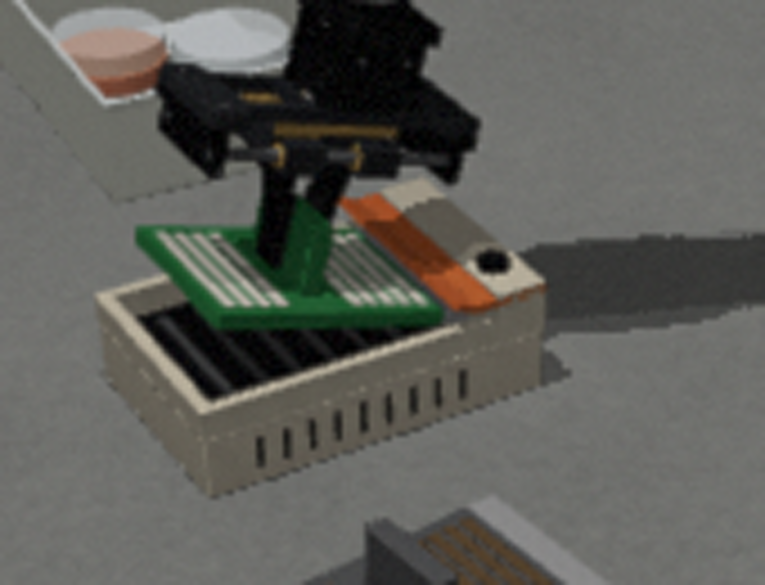

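View pics/w7.png

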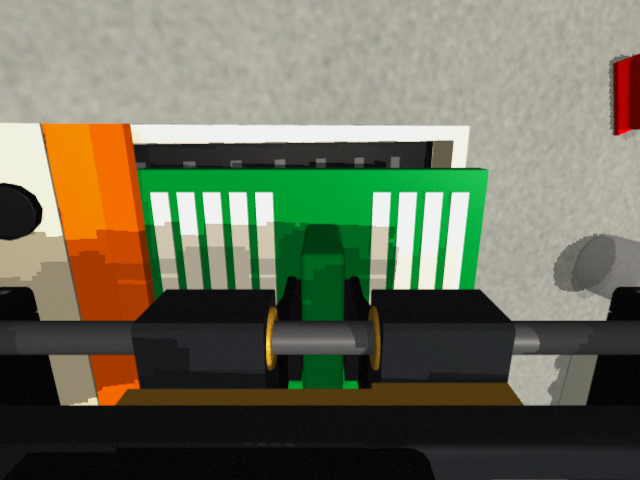

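Call:
{"fn": "arm_command", "kwargs": {
  "deltas": [-0.001,0.004,0.001,0.1,0,0,-0.001,0.01,0.0018,0.1,0,2.5,-0.001,0.0155,0.0018,0.1,0,5,-0.001,0.0195,0.0018,0.1,0,7,-0.001,0.0235,0.0018,0.1,0,9,-0.001,0.027,0.0018,0.1,0,11,-0.0012,0.0305,0.0018,0.1,0,13,-0.0012,0.0305,0.0018,0.1,0,13]
}}

```text
time: 10.85
ee_pos: [0.5117, -0.2652, 0.0686]
eef_rot: [-0.705, -0.045, -0.005, 0.707]
ft_force: [0.1, 0.3, -2.6]
width: 0.0158
```

```bash
python3 - <<'E'
from bench import r
from h import *
s=r.read_state()
print(s["time"],s["ee_pos"],s["width"],s["ft_force"],s["torque"],s["joint_positions"].round(2))
d=np.radians
for a in ((-.088,.001,d(4)),(-.088,.001,0),(-.088,.0,0)):
    P,Q=bay_tcp(*a);print(P.round(4),delta(s,P,Q))
p=r.camera("scene");I=p["image"];cv2.imwrite("pics/s8.png",cv2.resize(I[100:230,200:370],None,fx=4.5,fy=4.5,interpolation=cv2.INTER_CUBIC)[:,:,::-1])
p=r.camera("wrist");cv2.imwrite("pics/w8.png",p["image"][:,:,::-1])
E
```

```text
10.85 [ 0.51174582 -0.26518891  0.06864281] 0.015800288531701973 [ 0.06700661  0.34469767 -2.6166991 ] [ 0.00124718  0.02971812 -0.01718115] [ 0.86  0.37 -0.52  1.8   0.18  0.96  0.33]
[ 0.5106 -0.2661  0.0677] [-0.0012, 0.0009, -0.0009, -0.04, 0.05, 0.07]
[ 0.512  -0.266   0.0604] [-0.0004, 0.0082, -0.0009, -0.04, 0.05, 4.07]
[ 0.512  -0.266   0.0594] [-0.0005, 0.0092, -0.0009, -0.04, 0.05, 4.07]
```

View pics/s8.png

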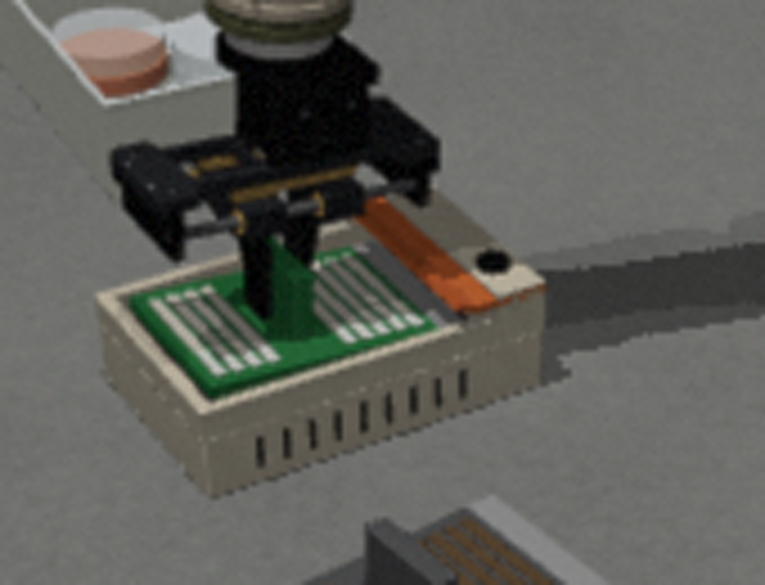

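View pics/w8.png

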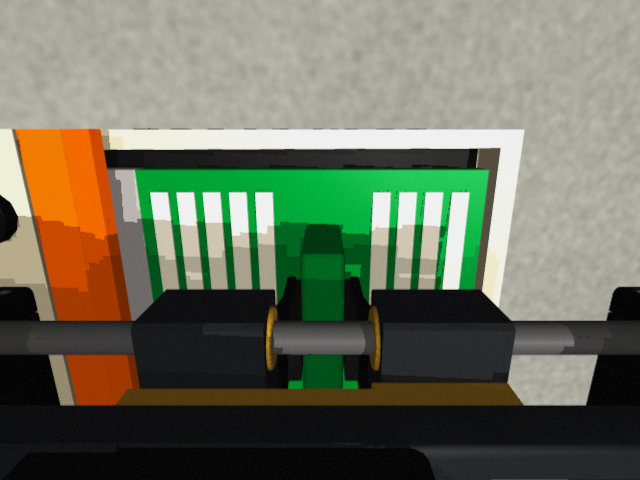

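```bash
python3 - <<'E'
from bench import r
from h import *
w=np.load("w5.npz");K=w["K"];H=np.linalg.inv(w["ET"])@w["T"]
s=r.read_state();T=np.eye(4);T[:3,:3]=R.from_quat(s["eef_rot"]).as_matrix();T[:3,3]=s["ee_pos"]
Rb=R.from_euler('z',BYAW).as_matrix()
for X in ((-69,79,40),(-69,70,40),(-84,79,34),(99,70,20),(109,79,20),(99,60,0)):
        a=proj(K,T@H,BAY+Rb@np.array(X)/1000);print(X,np.round(a[::-1],1))
cv2.imwrite("pics/w8c.png",cv2.resize(cv2.imread("pics/w8.png")[115:295,0:540],None,fx=1.48,fy=1.48))
for a in ((-.090,.001,np.radians(2)),(-.090,.001,0),(-.090,.0,0)):
    P,Q=bay_tcp(*a);print(P.round(4),delta(s,P,Q))
E
```

```text
(-69, 79, 40) [ 93.7 125.8]
(-69, 70, 40) [ 97.9 150.9]
(-84, 79, 34) [ 61.2 126.1]
(99, 70, 20) [499.7 147.5]
(109, 79, 20) [523.5 127.1]
(99, 60, 0) [476.6 165.8]
[ 0.5094 -0.2662  0.0641] [-0.0022, 0.0047, -0.0005, -0.01, 0.0, 2.12]
[ 0.51   -0.2662  0.0604] [-0.0019, 0.0084, -0.0005, -0.01, 0.0, 4.12]
[ 0.51   -0.2662  0.0594] [-0.002, 0.0094, -0.0005, -0.01, 0.0, 4.12]
```

View pics/w8c.png

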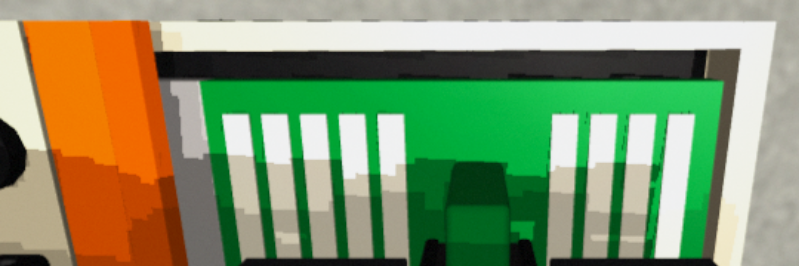

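Call:
{"fn": "arm_command", "kwargs": {
  "deltas": [-0.0015,0.0025,-0.0005,0,0,1,-0.002,0.0047,-0.0005,0,0,2.1,-0.002,0.0066,-0.0005,0,0,3.1,-0.002,0.0084,-0.0005,0,0,4.1,-0.002,0.0084,-0.0005,0,0,4.1]
}}

```text
time: 11.58
ee_pos: [0.5103, -0.2661, 0.0604]
eef_rot: [-0.707, -0.02, 0.02, 0.707]
ft_force: [0.4, 0.1, -2.1]
width: 0.0163
```

```bash
python3 - <<'E'
from bench import r
from h import *
s=r.read_state()
print(s["time"],s["ee_pos"],s["width"],s["ft_force"],s["torque"],s["joint_positions"].round(2))
for a in ((-.090,.001,0),(-.090,.0,0)):
    P,Q=bay_tcp(*a);print(P.round(4),delta(s,P,Q))
E
```

```text
11.575 [ 0.51027149 -0.26608928  0.06042028] 0.016270239914919583 [ 0.43263777  0.1471507  -2.07382461] [-0.04131725 -0.15354215 -0.03719659] [ 0.82  0.42 -0.5   1.75  0.23  1.03  0.29]
[ 0.51   -0.2662  0.0604] [-0.0003, 0.0, -0.0, -0.01, 0.02, 0.01]
[ 0.51   -0.2662  0.0594] [-0.0003, 0.001, -0.0, -0.01, 0.02, 0.01]
```

Call:
{"fn": "arm_command", "kwargs": {
  "deltas": [0,0.0005,0,0,0,0,0,0.001,0,0,0,0,0,0.001,0,0,0,0]
}}

```text
time: 11.95
ee_pos: [0.5102, -0.2661, 0.0604]
eef_rot: [0.707, 0.02, -0.02, -0.707]
ft_force: [-1.6, 2.4, 6.0]
width: 0.0153
```

```bash
python3 - <<'E'
from bench import r
s=r.read_state();print(s["time"],s["ee_pos"],s["ft_force"],s["torque"])
E
```

```text
11.95 [ 0.51023141 -0.26611831  0.06036543] [-1.5679338   2.42243698  5.98754956] [0.53533019 0.45067488 0.01902842]
```

```bash
python3 - <<'E'
from bench import r
from h import *
p=r.camera("scene");I=p["image"];cv2.imwrite("pics/s9.png",cv2.resize(I[100:230,200:370],None,fx=4.5,fy=4.5,interpolation=cv2.INTER_CUBIC)[:,:,::-1])
p=r.camera("wrist");cv2.imwrite("pics/w9.png",p["image"][:,:,::-1])
E
```

```text
(no output)
```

View pics/s9.png

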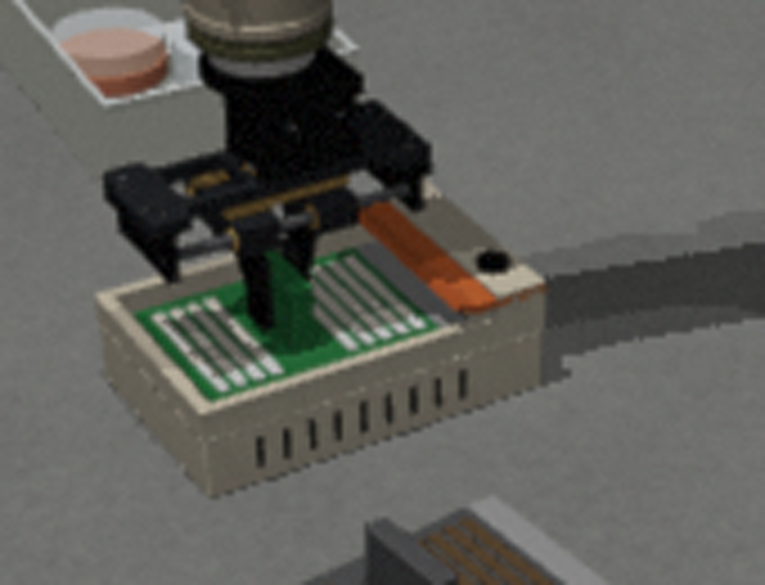

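View pics/w9.png

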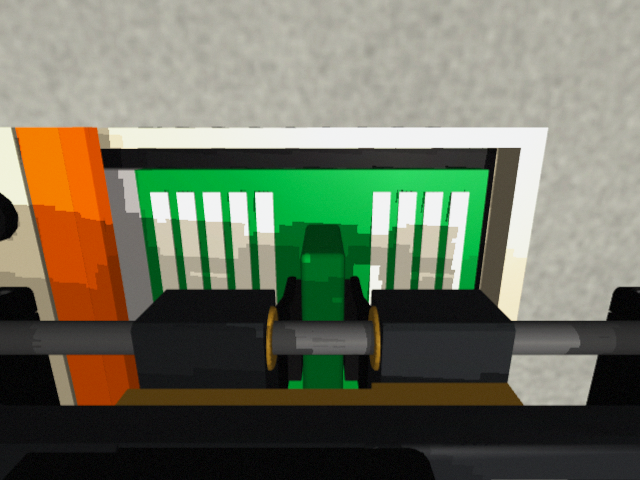

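Call:
{"fn": "arm_command", "kwargs": {
  "deltas": [0,0,0,0,0,0,0,0,0,0,0,0,0,0,0,0,0,0,0,0,0,0,0,0,0,0,0,0,0,0],
  "hand": 0.6
}}

```text
time: 12.68
ee_pos: [0.5098, -0.2663, 0.0594]
eef_rot: [-0.707, -0.02, 0.02, 0.707]
ft_force: [1.1, -0.3, -0.4]
width: 0.0504
```

Call:
{"fn": "arm_command", "kwargs": {
  "deltas": [0,-0.008,0,0,0,0,0,-0.025,0,0,0,0,0,-0.05,0,0,0,0,0,-0.08,0,0,0,0,0,-0.11,0,0,0,0,0,-0.15,0,0,0,0,0,-0.18,0,0,0,0,0,-0.18,0,0,0,0]
}}

```text
time: 13.68
ee_pos: [0.5111, -0.2665, 0.2434]
eef_rot: [0.708, 0.022, -0.018, -0.706]
ft_force: [0.8, 0.6, 0.2]
width: 0.0524
```

```bash
python3 - <<'E'
from bench import r
from h import *
s=r.read_state();print(s["time"],s["ee_pos"],s["ft_force"],s["width"])
p=r.camera("wrist");cv2.imwrite("pics/w10.png",p["image"][:,:,::-1])
T=np.eye(4);T[:3,:3]=R.from_quat(s["eef_rot"]).as_matrix();T[:3,3]=s["ee_pos"]
np.savez("w10.npz",K=p["intrinsics"],T=T@p["hand_eye"],I=p["image"])
p=r.camera("scene");I=p["image"];cv2.imwrite("pics/s10.png",cv2.resize(I[100:270,200:370],None,fx=3.5,fy=3.5,interpolation=cv2.INTER_CUBIC)[:,:,::-1])
p=r.camera("top");I=p["image"];cv2.imwrite("pics/t10.png",I[:,:,::-1])
E
```

```text
13.675 [ 0.51111593 -0.26650357  0.2433794 ] [0.78916793 0.63044359 0.22819154] 0.052367678732497855
```

View pics/w10.png

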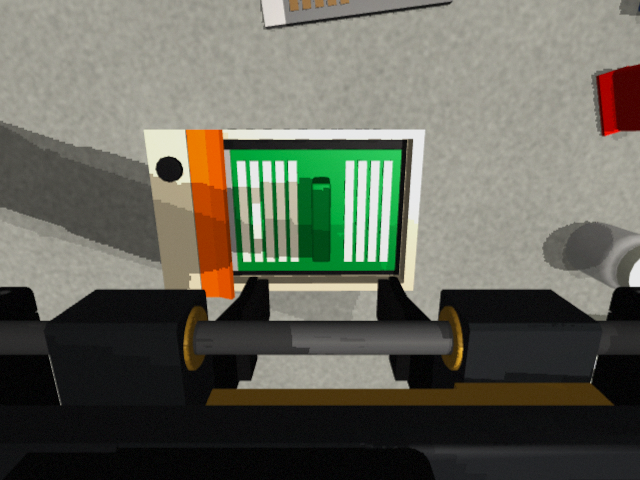

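View pics/s10.png

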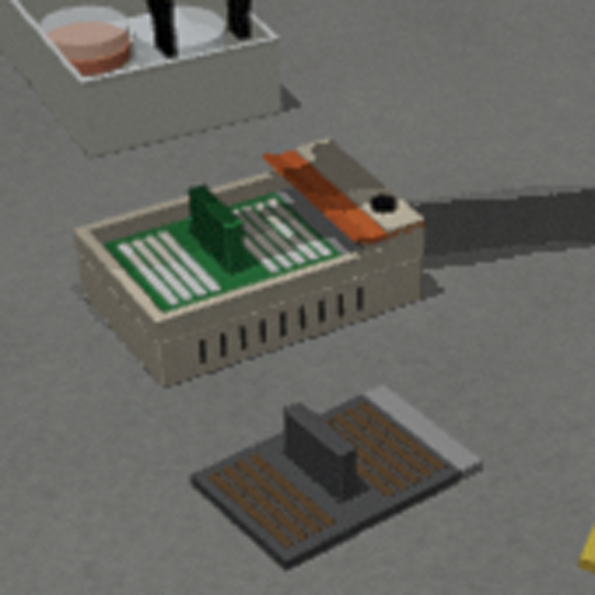

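```bash
python3 - <<'E'
from h import *
I=np.load("w10.npz")["I"]
cv2.imwrite("pics/w10c.png",cv2.resize(I[120:305,140:430],None,fx=2.7,fy=2.7,interpolation=cv2.INTER_CUBIC)[:,:,::-1])
w=np.load("w10.npz");Rb=R.from_euler('z',BYAW).as_matrix()
for n,X in (("plate",(90,60,10)),("plate",(90,-60,10)),("fin",(7,35,55)),("fin",(23,35,55)),("fin",(7,-35,55)),("fin",(23,-35,55)),("wall",(99,70,20)),("wall",(99,-70,20)),("floor",(99,70,0)),("rim",(-69,79,40)),("rim",(-69,-79,40))):
    a=np.array(proj(w["K"],w["T"],BAY+np.array([0,0,.001])+Rb@np.array(X)/1000))[::-1];print(n,X,a.round(1),((a-[140,120])*2.7).round(0))
E
```

```text
plate (90, 60, 10) [400.4 149.5] [703.  80.]
plate (90, -60, 10) [393.4 269.7] [684. 404.]
fin (7, 35, 55) [310.4 182.9] [460. 170.]
fin (23, 35, 55) [329.6 182.9] [512. 170.]
fin (7, -35, 55) [311.2 262. ] [462. 383.]
fin (23, -35, 55) [329.2 261.9] [511. 383.]
wall (99, 70, 20) [413.4 138.6] [738.  50.]
wall (99, -70, 20) [403.7 282.6] [712. 439.]
floor (99, 70, 0) [408.3 138.2] [724.  49.]
rim (-69, 79, 40) [219.8 128. ] [215.  21.]
rim (-69, -79, 40) [232.9 299.9] [251. 486.]
```

View pics/w10c.png

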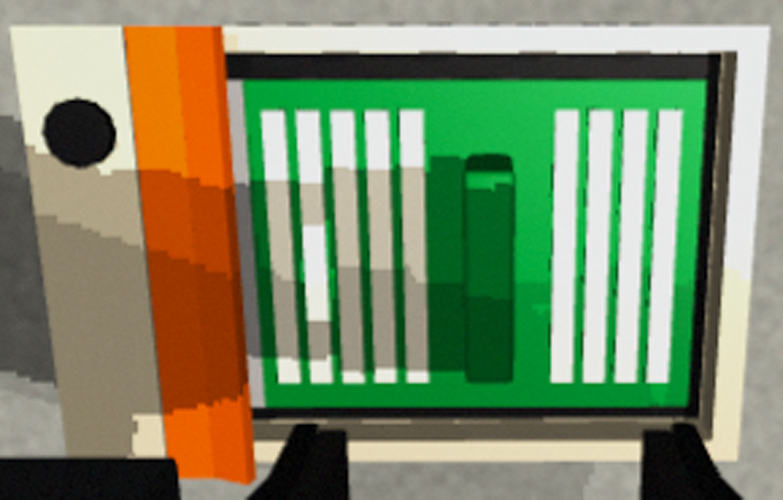

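```bash
python3 -c "
from bench import r
print(r.close_job(), r.read_state()['time'])"
```

```text
the job is handed in; nothing more can be done
the job is handed in; nothing more can be done
```

I fitted the green plate into the bay and handed the job in about 14 s into the 48 s allowed. I gripped it by its fin, tilted it 17° with the steel edge down, and slid that edge under the orange lip. I then lowered the free edge until the plate was flat, and only then let go and lifted the gripper clear.

- **Seating:** when I pressed down lightly before release, the arm stopped going down. The force rose from about -2 N to +6 N, which puts the floor at 45 mm, as the text says. The last wrist picture shows the plate flat. Its tongue end is at bay x about -89 mm, under the lip, with about 8 mm clear at the far wall and about 10 mm at each side.
- **Other objects:** the grey used plate lies where it was in the last scene picture. I never went near the pink and yellow look-alikes.
- **Disagreements:** before I moved the plate, the scene and top cameras put heights about 4 mm low compared with the text. In the wrist view while inserting, the lip's left end showed about 3 mm from where I had worked it out to be. Both were within the clearance I had.

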